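Open the tab-locked ghee pot

ROBOT

A 6-joint arm with a two-finger parallel gripper is mounted at the origin on the work surface. World frame = base frame: x ahead of the robot, y to its left, z up, the work surface at z = 0. Lengths are in mm, angles in rad, forces in N, time in s.
With the tool pointing down it reaches from about 350 to 875 mm from the base axis. Payload 4.2 kg.
Tool frame: the origin (TCP) lies between the finger pads; the fingertips stand 11 mm ahead of it and the grasp point (between the pads) lies 8 mm behind it; z points along the fingers, y is the direction in which the jaws open and shut (so a half turn about z gives the same grasp; the last joint's range is limited). The gripper opens to 85 mm and grips with 20 to 120 N. Pads are 22 mm wide; open, the fingers measure 114 mm over their backs; the gripper's body (76 mm by 85 mm) begins 54 mm behind the grasp point. The pads swing forward as they close: fully open they stand 13 mm farther back than shut.
Start: joints at [1.364, 0.385, 0.008, 0, -1.194, -0.259], TCP at [280.677, 558.408, 242.312] pointing down, gripper open.
Joint ranges: [-3.14, 3.14], [-1.21, 2.06], [-1.07, 1.41], [-3.16, 2.05], [-2.99, -0.16], [-3.1, 3.1]. Speed limits (rad/s): [2.79, 2.79, 3.14, 3.14, 3.14, 3.14].

INTERFACE

Orientations are given as a unit quaternion [x, y, z, w].
In Python, from bench import * gives the robot as it stands.
- The arm moves only by the tool servo_tool, never from a script. Its argument "rows" is a list of rows, each a list of 7 numbers: the opening, from 0 (shut) to 1 (fully open), then the shift along the tool's x, y, z in cm, then the turn, a rotation vector about the tool's x, y, z in degrees. A call has 1 to 12 rows; each row shifts and turns the commanded pose from where the row before left it, along the tool's axes as they then stand; what a row does not reach is not made up. A row lasts 1/10 s, in which the tool goes at most 50 mm and 8.59 degrees, less where a joint would pass 70% of its speed; a pose out of reach is approached as far as the arm can. A call is refused whole if a number of a shift passes 5 or a number of a turn 8.59, either way. A call with a gripper value outside its range is refused whole. The fingers move at their own pace and stop on an object; the grip force is fixed at half the most. Time passes only in rows, so rows that do not move let the fingers close. It gives the time, the measured TCP pose, the force and the opening at its end, in the units of the state.
- read_state(): the state, without advancing time (a new reading comes with each control period).
- get_image(name): name is "scene" or "top"; returns a dict with "image" (400x640x3 uint8, red, green, blue), "mtx" (3x3 intrinsics, pixels), "k1" (the pictures are not rectified: a ray, as slopes to the right and down, at radius r is drawn at 1 + k1 r^2 times it, then the intrinsics apply), "extrinsics" (4x4, takes a point from camera to world coordinates). Camera axes: x right, y up, looking along -z (the intrinsics and any distortion apply to the point x, -y, -z); pixel columns grow to the right and rows downward; lengths in mm; the calibration is good to about 2 mm. A picture is of the moment at which its call begins. There is no depth.
- job_done(): hands the job in, once; it reports no verdict.
The state is a dict: "clock": time; "joints": joint angles; "joint_vel": joint speeds; "joint_efforts": joint torques, N m; "position": TCP position; "ee_rot": TCP orientation; "contact_force": force on the tool from outside, world axes, zero at the start; "wrist_torque": the same for the moment, N m; "gripper_width": finger opening in mm.
Only numpy, scipy, OpenCV 4.12 (cv2) and the standard library are available. Lean on these libraries where they do the work, as an engineer would, in place of code of your own. Each camera call takes 0.05 s, during which the arm holds its last target. There are 200 camera calls.

TASK

Open the steel ghee pot: pinch the two red side tabs of its cap fully together and, keeping them pinched, turn the cap anticlockwise (seen from above) until you feel it come up against its stop, without forcing it. Then lift the cap straight off and set it down gently, right way up, in the middle of the round cork coaster, and let go. Leave everything else on the table where it is.

Things in the scene. Friction and masses are not known exactly. Their poses are not given: they have to be found in the camera images.
- pot: Round steel ghee pot, fixed to the table by a rubber suction foot 100 mm across. Body 86 mm across, flat shoulder 80 mm above the origin; on it, under the cap, a neck 30 mm across reaching 111 mm above the origin, and two steel catches 9 mm high, 25 to 29 mm from the axis. How the neck and catches stand turned in the pot is not told by this pose. Origin: centre of the underside, z up.
- cap: White plastic twist cap on the pot's neck, 45 mm skirt, 49 mm top rim, 44 mm tall, about 0.11 kg, loose with about 1 mm of play. Origin: centre of its underside, 83 mm above the pot's origin when closed; z up. Red tabs on its +y and -y sides; a grey bar on top along x. Hooks inside hold it down until it is turned; the tabs' teeth catch if it is turned with the tabs out.
- cap_grip (a point): On the cap's axis, 28 mm above its underside, midway between the tabs: where to pinch, fingers closing along y (axes as the cap's). Fingertips at most 20 mm below this point. Tabs in, the cap turns freely (under 0.1 N m) anticlockwise from above (+z) to a hard stop 30 to 82 degrees on, differing each time; it lifts off only within about 8 degrees of the stop, felt as a moment of 0.15 to 0.3 N m.
- tab_a_face (a point): Centre of the outer face of the red +y tab at rest, 31 mm from the axis; this point is fixed to the cap, not to the moving tab. Each tab is a flat plate 20 mm wide and 30 mm high (10 to 40 mm above the cap's underside); 62 mm over both tabs at rest, 52 mm with both fully in. More than 70 N between cap and pot (turned or lifted against stop or lock) counts as forced.
- tab_b_face (a point): The same for the red tab on the cap's -y side.
- tab_a (a joint): How far the +y tab is pressed in: 0 out, 0.005 m fully in. Spring: 4 N to start, 8 N fully in; it springs back when let go. The lock is free from about 0.0035 m on.
- tab_b (a joint): The same for the -y tab.
- coaster: Round cork coaster fixed flat on the table, 104 mm across, 8 mm thick. Origin: centre of its underside. The cap's origin belongs 8 mm above it. It is to be set down, not dropped: more than 30 N between cap and coaster counts as rough.
- thali: Bystander: compartment steel thali, 280 mm across, 20 mm high. Origin: centre of its underside.
- katori: Bystander: white ceramic katori (bowl), 90 mm across, 42 mm high. Origin: centre of its underside.
- spoon_stand: Bystander: blue plastic spoon stand 75 mm square, 110 mm high, spoons up to about 160 mm. Origin: centre of its underside.
- tumbler: Bystander: steel tumbler 70 mm across, 100 mm high. Origin: centre of its underside.
- pickle_jar: Bystander: pickle jar with a green cap, 72 mm across, 100 mm high. Origin: centre of its underside.
- serving_spoon: Bystander: serving spoon with a wooden handle lying on the table. Origin: on its underside.
There are look-alikes about, which are no part of the job. Of the things like the cap, leave any that is green or orange; of the rest the smaller one is meant.

How it is judged (in metres and radians):
On the way, in this order (a step that is already met when the one before it is completed fails the run):
1. both tabs pressed in by the fingers while the cap is still closed (value of joint each of tab_a, tab_b above 0.0035 m and contact force between the fingers and cap above 2 N and z of cap in the frame of pot below 0.09 m and distance of tab_a_face from where it was at the start of the episode below 0.013 m), for 0.1 s.
2. the cap turned on the pot with the tabs still pressed (value of joint each of tab_a, tab_b above 0.0035 m and distance of tab_a_face from where it was at the start of the episode above 0.013 m and z of cap in the frame of pot below 0.09 m and horizontal distance between cap and pot below 0.006 m), for 0.1 s.
3. the cap lifted clear of the neck (z of cap in the frame of pot above 0.113 m), for 0.1 s.
At the end, for the whole second after the job is handed in: The cap stands upright (within 6 degrees) and at rest on the coaster, its underside 8 mm (within 4 mm) above the table and its centre within 22 mm of the coaster's, and is released (horizontal distance between cap and coaster below 0.022 m and z of cap in the frame of coaster between 0.004 and 0.012 m and angle between cap's own z axis and vertical below 0.1 rad and linear speed of cap below 0.02 m/s and contact force between the fingers and cap below 0.1 N); the robot touches nothing.
It fails at once if the cap forced against the pot: more than 70 N between them (contact force between cap and pot above 70 N).
It fails at once if the cap set down hard or dropped: more than 30 N between cap and coaster (contact force between cap and coaster above 30 N).
It fails at once if the thali, katori, spoon stand, tumbler, pickle jar or serving spoon pushed more than 15 mm from its place (distance of any of thali, katori, spoon_stand, tumbler, pickle_jar, serving_spoon from where it was at the start of the episode above 0.015 m).
It also fails if it takes over 64 s, if anything falls off the work surface, if the arm or the gripper's body presses on something with over 40 N, if the wrist force passes 120 N, or if a joint passes its speed limit or range.

## Working session

There is one attempt and no reset: what is moved stays moved. The work goes in short steps, Python scripts to look and compute and a tool call to move; the robot and the scene stay as the last step left them, time stands still between calls to the robot, and variables do not carry over. Pictures are saved under pics/ and viewed, about 8 in all and at most 12, crops included, and the job is handed in when it is done.

Besides the shell and the picture viewer there is one more tool, called after ">>>" by a JSON object that holds its "op" and its "data", one argument or row to a line. servo_tool: Moves the arm, as the interface text tells. Its arguments: {"type":"object","properties":{"rows":{"type":"array","items":{"type":"array","items":{"type":"number"}}}},"required":["rows"]}

```bash
ls; mkdir -p pics
cat > h.py <<'E'
from bench import *
import numpy as np, cv2
def ray(c,uv):
    K=c["mtx"];E=np.array(c["extrinsics"])
    d=np.array([[uv]],float)
    p=cv2.undistortPoints(d,np.array(K,float),np.array([c["k1"],0,0,0],float))[0,0]
    v=E[:3,:3]@np.array([p[0],-p[1],-1.]);return E[:3,3],v
def onz(c,uv,z):
    o,v=ray(c,uv);return o+v*(z-o[2])/v[2]
def proj(c,P):
    E=np.array(c["extrinsics"]);q=E[:3,:3].T@(np.array(P,float)-E[:3,3])
    s=np.array([q[0],-q[1]])/-q[2];s=s*(1+c["k1"]*(s@s))
    K=np.array(c["mtx"]);return s*[K[0,0],K[1,1]]+K[:2,2]
def save(c,n,box=None,s=1):
    im=c["image"][:,:,::-1]
    if box: im=im[box[1]:box[3],box[0]:box[2]]
    cv2.imwrite("pics/"+n,cv2.resize(im,None,fx=s,fy=s,interpolation=cv2.INTER_CUBIC))
E
python3 - <<'E'
from h import *
import pickle
print(read_state())
for n in("scene","top"):
    c=get_image(n);save(c,n+"1.png");pickle.dump(c,open(n+"1.pkl","wb"))
    print(n,c["mtx"],c["k1"],c["extrinsics"])
E
```

```text
pics
{'clock': 0.0, 'joints': array([ 1.36359989e+00,  3.85586650e-01,  6.63318643e-03, -4.96276761e-04,
       -1.19401433e+00, -2.58580935e-01]), 'joint_vel': array([ 6.21796634e-04,  1.33614102e-03, -2.57623181e-04,  4.10541956e-05,
       -1.38545574e-03,  1.25693665e-03]), 'joint_efforts': array([-4.88105923e-05, -3.92296994e+01,  1.88399470e+01,  4.18615133e+00,
       -4.63757257e-03,  1.92875476e-07]), 'position': array([280.44051894, 557.92459252, 241.20668387]), 'ee_rot': array([ 9.72982046e-01, -2.30878120e-01, -2.02665079e-04,  1.09130026e-03]), 'contact_force': array([0.83439616, 0.49124496, 0.42814362]), 'wrist_torque': array([ 0.0005258 , -0.02190818, -0.02509706]), 'gripper_width': 85.62628580048941}
scene [[491.71553988   0.         323.01710625]
 [  0.         491.71553988 185.18756615]
 [  0.           0.           1.        ]] -0.07084495977999812 [[ 1.69243254e-01 -7.69336767e-01  6.16017581e-01  1.39642430e+03]
 [ 9.85490272e-01  1.23937444e-01 -1.15967386e-01 -1.18992793e+02]
 [ 1.28703293e-02  6.26706031e-01  7.79149475e-01  1.13740006e+03]
 [ 0.00000000e+00  0.00000000e+00  0.00000000e+00  1.00000000e+00]]
top [[476.87108319   0.         321.04727387]
 [  0.         476.87108319 201.21059497]
 [  0.           0.           1.        ]] -0.11822860039318352 [[ 1.32433378e-02  9.86106890e-01 -1.65583260e-01  3.31209255e+02]
 [-9.99845588e-01  1.11467137e-02 -1.35849584e-02  3.10090799e+01]
 [-1.15505119e-02  1.65737602e-01  9.86102243e-01  1.45751854e+03]
 [ 0.00000000e+00  0.00000000e+00  0.00000000e+00  1.00000000e+00]]
```

View pics/top1.png

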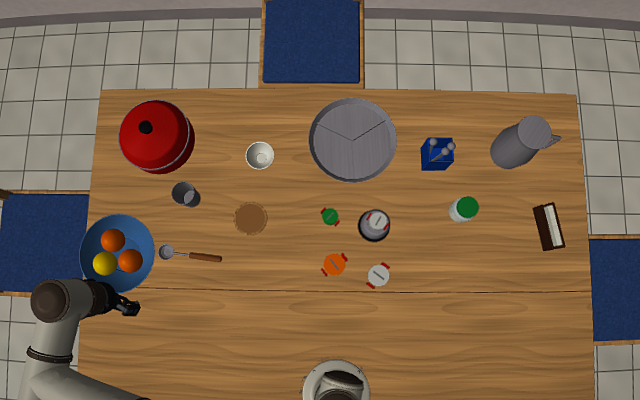

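View pics/scene1.png

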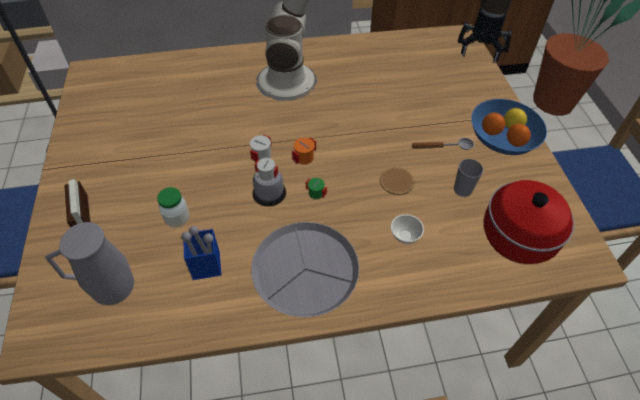

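The top view shows the pot with the white cap and red tabs at about (376,222). The larger look-alike is at (378,275), and the orange and green ones are at (334,264) and (330,216). The coaster is at (251,218).

Run:
```python
from h import *
import pickle
t=pickle.load(open("top1.pkl","rb"));s=pickle.load(open("scene1.pkl","rb"))
a=cv2.resize(t["image"][195:295,315:415,::-1],(500,500),interpolation=cv2.INTER_CUBIC)
b=cv2.resize(s["image"][125:210,235:320,::-1],(500,500),interpolation=cv2.INTER_CUBIC)
cv2.imwrite("pics/crop1.png",cv2.resize(np.hstack([a,b]),(800,400)))
def blobs(c,box,f):
    x0,y0,x1,y1=box;hsv=cv2.cvtColor(c["image"][y0:y1,x0:x1],cv2.COLOR_RGB2HSV).astype(int)
    m=f(hsv).astype(np.uint8);n,l,st,ce=cv2.connectedComponentsWithStats(m)
    return [(ce[i]+[x0,y0],st[i,4],st[i,:4]+[x0,y0,0,0]) for i in range(1,n) if st[i,4]>3]
red=lambda h:((h[...,0]<8)|(h[...,0]>172))&(h[...,1]>140)&(h[...,2]>60)
wh=lambda h:(h[...,1]<30)&(h[...,2]>150)
print("T red");[print(b, onz(t,b[0],123)) for b in blobs(t,(355,200,400,245),red)]
print("T white");[print(b,onz(t,b[0],127)) for b in blobs(t,(355,200,400,245),wh)]
print("S red");[print(b,onz(s,b[0],123)) for b in blobs(s,(250,154,285,200),red)]
print("S white");[print(b,onz(s,b[0],127)) for b in blobs(s,(250,157,285,200),wh)]
print("black foot")
for c,box in((t,(355,200,400,245)),(s,(245,160,295,210))):
    [print(b,onz(c,b[0],5)) for b in blobs(c,box,lambda h:h[...,2]<60)]
# coaster
for c,box in((t,(225,195,280,242)),(s,(370,160,425,200))):
    x0,y0,x1,y1=box;im=cv2.cvtColor(c["image"][y0:y1,x0:x1],cv2.COLOR_RGB2LAB).astype(int)
    bg=np.median(im.reshape(-1,3)[np.r_[0:60]],0);d=np.abs(im-bg).sum(2)
    m=(d>25).astype(np.uint8);m=cv2.morphologyEx(m,cv2.MORPH_CLOSE,np.ones((3,3)));n,l,st,ce=cv2.connectedComponentsWithStats(m);i=1+np.argmax(st[1:,4])
    print("coaster",ce[i]+[x0,y0],st[i],onz(c,ce[i]+[x0,y0],8))
```

```text
T red
(array([368.72727273, 215.72727273]), np.int32(11), array([367, 213,   5,   7])) [515.25549089 -85.79747457 123.        ]
(array([386.125 , 225.9375]), np.int32(16), array([384, 223,   5,   7])) [ 486.76716589 -134.80213269  123.        ]
T white
(array([377.54395604, 220.51648352]), np.int32(182), array([370, 213,  16,  16])) [ 501.38406974 -110.23812081  127.        ]
S red
(array([254.70967742, 159.29032258]), np.int32(62), array([251, 154,   7,  17])) [ 473.89611316 -138.81053077  123.        ]
(array([275.55172414, 170.55172414]), np.int32(29), array([274, 166,   4,  10])) [523.77600521 -86.41830601 123.        ]
S white
(array([265.75      , 163.98387097]), np.int32(124), array([258, 159,  17,  11])) [ 499.49934856 -110.3879822   127.        ]
black foot
(array([371.13580247, 230.91358025]), np.int32(162), array([358, 211,  32,  31])) [ 484.73088565 -103.39663516    5.        ]
(array([381.54545455, 212.72727273]), np.int32(22), array([372, 210,  17,  10])) [ 541.27546087 -135.6640756     5.        ]
(array([268.39919355, 198.65322581]), np.int32(248), array([253, 188,  33,  18])) [ 525.22599371 -114.7288792     5.        ]
coaster [250.9518477  217.66069429] [  6   7  49  34 893] [520.82516945 266.0724311    8.        ]
coaster [397.0503876  181.48643411] [ 10   9  34  26 516] [524.61868746 269.20503708   8.        ]
```

View pics/crop1.png

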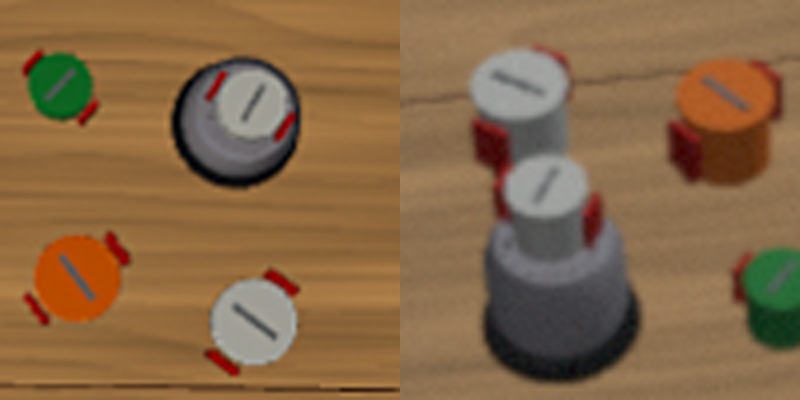

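>>> {"op": "servo_tool", "data": {
  "rows": [
    [1, 0, 0, 0, 0, 0, 3.3],
    [1, 2.9, 2.6, 0, 0, 0, 0],
    [1, 2.9, 2.6, 0, 0, 0, 0],
    [1, 2.9, 2.6, 0, 0, 0, 0],
    [1, 2.9, 2.6, 0, 0, 0, 0],
    [1, 2.9, 2.6, 0, 0, 0, 0],
    [1, 2.9, 2.6, 0, 0, 0, 0],
    [1, 2.9, 2.6, 0, 0, 0, 0],
    [1, 2.9, 2.6, 0, 0, 0, 0],
    [1, 2.9, 2.6, 0, 0, 0, 0],
    [1, 2.9, 2.6, 0, 0, 0, 0],
    [1, 2.9, 2.6, 0, 0, 0, 0]
  ]
}}

```text
clock: 1.3
position: [413.9, 149.6, 242.2]
ee_rot: [0.966, -0.259, -0.0, 0.0]
contact_force: [0.9, -0.4, 0.8]
gripper_width: 85.5
```

>>> {"op": "servo_tool", "data": {
  "rows": [
    [1, 2.9, 2.6, 0, 0, 0, 0],
    [1, 2.9, 2.6, 0, 0, 0, 0],
    [1, 2.9, 2.6, 0, 0, 0, 0],
    [1, 2.9, 2.6, 0, 0, 0, 0],
    [1, 2, 2, 0, 0, 0, 0],
    [1, 0, 0, 0, 0, 0, 0],
    [1, 0, 0, 0, 0, 0, 0]
  ]
}}

```text
clock: 2.0
position: [469.5, -24.6, 241.8]
ee_rot: [0.966, -0.26, -0.001, 0.0]
contact_force: [0.1, 0.2, -0.4]
gripper_width: 85.4
```

```bash
cat >> h.py <<'E'
from scipy.spatial.transform import Rotation as R
def st():
    s=read_state();M=R.from_quat(s["ee_rot"]).as_matrix()
    print("t",s["clock"],"p",s["position"].round(1),"yaw_x",np.degrees(np.arctan2(M[1,0],M[0,0])).round(2),"z",M[:,2].round(3),"F",s["contact_force"].round(2),"T",s["wrist_torque"].round(3),"w",round(s["gripper_width"],1),"j",s["joints"].round(2))
    return s,M
def delta(P):
    s,M=st();print("tool shift cm",(M.T@(np.array(P)-s["position"])/10).round(2))
E
python3 - <<'E'
from h import *
import pickle
delta([500.5,-110.3,200])
for n,box in (("top",(335,180,415,260)),("scene",(225,115,305,195))):
    c=get_image(n);pickle.dump(c,open(n+"2.pkl","wb"))
    cv2.imwrite(f"pics/{n}2.png",cv2.resize(c["image"][box[1]:box[3],box[0]:box[2],::-1],(400,400),interpolation=cv2.INTER_CUBIC))
cv2.imwrite("pics/c2.png",np.hstack([cv2.imread("pics/top2.png"),cv2.imread("pics/scene2.png")]))
t=pickle.load(open("top1.pkl","rb"))
for P in([500.5,-110.3,127],[500.5+28*.5,-110.3+28*.866,123],[500.5-28*.5,-110.3-28*.866,123]):print(proj(t,P))
print(onz(t,[374,225.6],5))
E
```

```text
t 2.0 p [469.5 -24.6 241.8] yaw_x -30.09 z [-0.001  0.    -1.   ] F [ 0.05  0.22 -0.44] T [0.032 0.047 0.041] w 85.4 j [ 0.29  0.12 -0.36 -0.   -1.1   0.75]
tool shift cm [6.98 5.86 4.18]
[377.56757508 220.8288002 ]
[368.81800546 215.99338731]
[386.0357299  226.03089661]
[ 501.17570802 -112.23055221    5.        ]
```

View pics/c2.png

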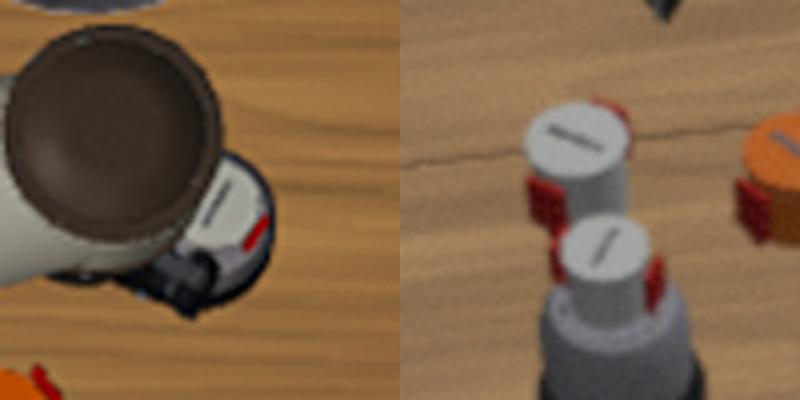

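The cap and pot still stand as before, with the tool now short of and above the cap. Next I move over the cap.

>>> {"op": "servo_tool", "data": {
  "rows": [
    [1, 2.4, 2, 1, 0, 0, 0],
    [1, 2.4, 2, 1, 0, 0, 0],
    [1, 2.24, 1.9, 1, 0, 0, 0],
    [1, 0, 0, 3, 0, 0, 0],
    [1, 0, 0, 1.2, 0, 0, 0],
    [1, 0, 0, 0, 0, 0, 0],
    [1, 0, 0, 0, 0, 0, 0],
    [1, 0, 0, 0, 0, 0, 0]
  ]
}}

```text
clock: 2.9
position: [502.2, -109.7, 171.8]
ee_rot: [0.966, -0.258, 0.001, -0.0]
contact_force: [0.1, 0.1, -0.3]
gripper_width: 85.3
```

Run:
```python
from h import *
delta([500.8,-110.7,104])
c=get_image("scene");box=(225,105,325,205)
cv2.imwrite("pics/s3.png",cv2.resize(c["image"][box[1]:box[3],box[0]:box[2],::-1],(600,600),interpolation=cv2.INTER_CUBIC))
s=read_state();M=R.from_quat(s["ee_rot"]).as_matrix()
print("tcp px",(proj(c,s["position"])-[225,105])*6)
for q in(-42.5,42.5):print("pad tip",(proj(c,s["position"]+M[:,1]*q+M[:,2]*0)-[225,105])*6)
for u in(-31,31):
  print("tabtop",(proj(c,[500.8+u*.5,-110.7+u*.866,123])-[225,105])*6)
print("captop",(proj(c,[500.8,-110.7,127])-[225,105])*6)
```

```text
t 2.9 p [ 502.2 -109.7  171.8] yaw_x -29.89 z [ 0.003 -0.    -1.   ] F [ 0.11  0.14 -0.34] T [-0.021  0.019  0.011] w 85.3 j [ 0.1   0.26 -0.37  0.   -0.94  0.95]
tool shift cm [-0.09  0.16  6.78]
tcp px [238.57088973 291.45692985]
pad tip [326.78372099 316.69167816]
pad tip [151.69211664 266.61599306]
tabtop [183.07159525 343.7481757 ]
tabtop [307.13886728 380.24554636]
captop [244.09233494 356.10929982]
```

View pics/s3.png

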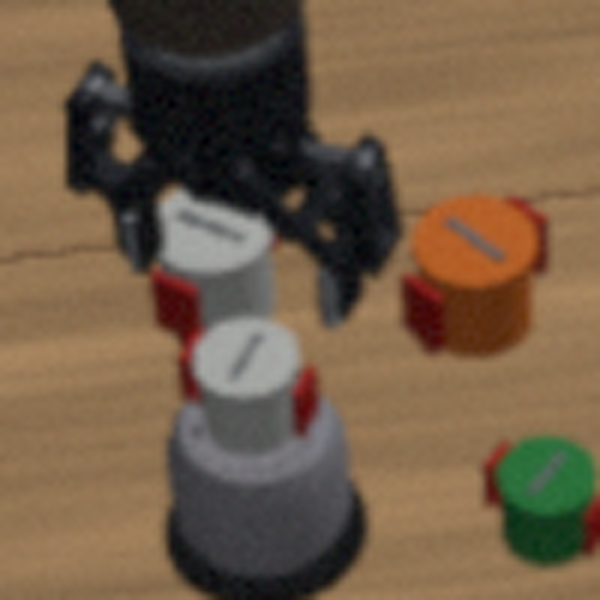

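The scene view shows the two open pads straddling the cap, with pad tips at (140,268) and (335,322) and the cap top at (247,357). This matches the estimate within about 1 mm, so I descend.

>>> {"op": "servo_tool", "data": {
  "rows": [
    [1, -0.1, 0.1, 2, 0, 0, 0],
    [1, 0, 0, 2, 0, 0, 0],
    [1, 0, 0, 1, 0, 0, 0],
    [1, 0, 0, 1, 0, 0, 0],
    [1, 0, 0, 0.8, 0, 0, 0],
    [1, 0, 0, 0, 0, 0, 0],
    [1, 0, 0, 0, 0, 0, 0],
    [1, 0, 0, 0, 0, 0, 0]
  ]
}}

```text
clock: 3.75
position: [500.5, -110.8, 102.9]
ee_rot: [0.966, -0.259, 0.001, -0.0]
contact_force: [0.2, 0.4, -0.4]
gripper_width: 85.3
```

Run:
```python
from h import *
delta([500.8,-110.2,103])
```

```text
t 3.75 p [ 500.5 -110.8  102.9] yaw_x -29.98 z [ 0.001 -0.    -1.   ] F [ 0.24  0.38 -0.37] T [0.002 0.042 0.051] w 85.3 j [ 0.1   0.35 -0.45  0.   -0.77  0.95]
tool shift cm [-0.   -0.07 -0.01]
```

>>> {"op": "servo_tool", "data": {
  "rows": [
    [0.8, 0, 0, 0, 0, 0, 0],
    [0.75, 0, 0, 0, 0, 0, 0],
    [0.7, 0, 0, 0, 0, 0, 0],
    [0.68, 0, 0, 0, 0, 0, 0],
    [0.67, 0, 0, 0, 0, 0, 0],
    [0.67, 0, 0, 0, 0, 0, 0],
    [0.67, 0, 0, 0, 0, 0, 0]
  ]
}}

```text
clock: 4.45
position: [500.2, -110.8, 103.3]
ee_rot: [0.966, -0.259, 0.0, -0.0]
contact_force: [-1.8, 1.0, 5.9]
gripper_width: 57.1
```

Run:
```python
from h import *
s,M=st();print("F tool",M.T@s["contact_force"],"T tool",M.T@s["wrist_torque"])
```

```text
t 4.45 p [ 500.2 -110.8  103.3] yaw_x -29.97 z [ 0.001 -0.    -1.   ] F [-1.8   1.03  5.9 ] T [ 0.265  0.436 -0.074] w 57.1 j [ 0.1   0.35 -0.45  0.   -0.77  0.95]
F tool [-2.06810168e+00  5.34625225e-03 -5.89914184e+00] T tool [ 0.01185296 -0.50968033  0.07382152]
```

>>> {"op": "servo_tool", "data": {
  "rows": [
    [0.65, 0, 0, 0, 0, 0, 0],
    [0.63, 0, 0, 0, 0, 0, 0],
    [0.61, 0, 0, 0, 0, 0, 0],
    [0.59, 0, 0, 0, 0, 0, 0],
    [0.57, 0, 0, 0, 0, 0, 0],
    [0.5, 0, 0, 0, 0, 0, 0],
    [0.4, 0, 0, 0, 0, 0, 0],
    [0.4, 0, 0, 0, 0, 0, 0],
    [0.4, 0, 0, 0, 0, 0, 0]
  ]
}}

```text
clock: 5.35
position: [500.5, -111.0, 105.0]
ee_rot: [0.966, -0.258, 0.001, 0.0]
contact_force: [-5.9, 2.3, 15.8]
gripper_width: 49.5
```

Run:
```python
from h import *
s,M=st();print("F tool",M.T@s["contact_force"],"T tool",M.T@s["wrist_torque"])
```

```text
t 5.35 p [ 500.5 -111.   105. ] yaw_x -29.93 z [ 0.002 -0.001 -1.   ] F [-5.95  2.29 15.76] T [ 0.507  1.474 -0.063] w 49.5 j [ 0.1   0.34 -0.45  0.   -0.78  0.95]
F tool [ -6.26290425   0.98134152 -15.773305  ] T tool [-0.29587379 -1.53007887  0.06305545]
```

>>> {"op": "servo_tool", "data": {
  "rows": [
    [0.4, -0.04, 0, -0.1, 0, 0, 0],
    [0.4, -0.04, 0, -0.08, 0, 0, 0],
    [0.4, 0, 0, 0, 0, 0, 0],
    [0.4, 0, 0, 0, 0, 0, 0]
  ]
}}

```text
clock: 5.75
position: [500.3, -110.7, 105.3]
ee_rot: [0.966, -0.258, 0.001, 0.0]
contact_force: [-1.1, -1.4, 7.5]
gripper_width: 48.7
```

Run:
```python
from h import *
s,M=st();print("F tool",M.T@s["contact_force"],"T tool",M.T@s["wrist_torque"])
c=get_image("scene");box=(225,105,325,205)
cv2.imwrite("pics/s4.png",cv2.resize(c["image"][box[1]:box[3],box[0]:box[2],::-1],(600,600),interpolation=cv2.INTER_CUBIC))
```

```text
t 5.75 p [ 500.3 -110.7  105.3] yaw_x -29.95 z [ 0.002 -0.001 -1.   ] F [-1.11 -1.45  7.52] T [-0.374  0.24   0.031] w 48.7 j [ 0.1   0.34 -0.45  0.   -0.77  0.95]
F tool [-0.22443889  1.80506352 -7.52363231] T tool [-0.44362518 -0.02101052 -0.03161539]
```

View pics/s4.png

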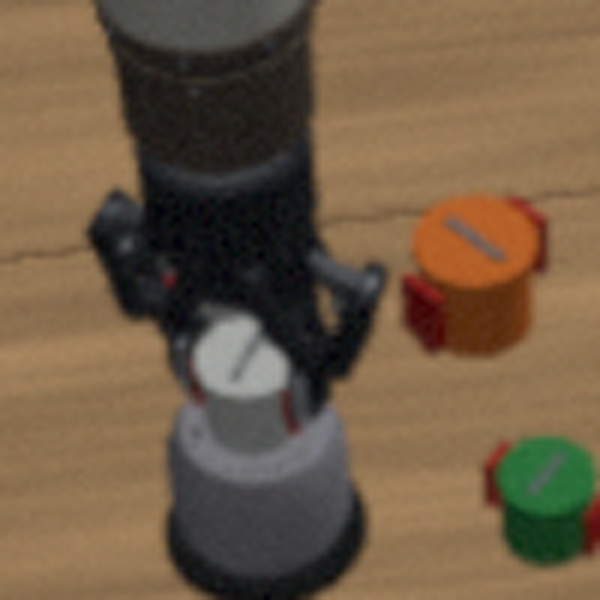

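The scene view shows the pads pressing both red tabs in, with the cap upright between them at about (245,360). Now I turn it anticlockwise.

>>> {"op": "servo_tool", "data": {
  "rows": [
    [0.4, 0, 0, 0, 0, 0, -1],
    [0.4, 0, 0, 0, 0, 0, -2],
    [0.4, 0, 0, 0, 0, 0, -2.5],
    [0.4, 0, 0, 0, 0, 0, -2.5],
    [0.4, 0, 0, 0, 0, 0, -2.5],
    [0.4, 0, 0, 0, 0, 0, -2.5],
    [0.4, 0, 0, 0, 0, 0, -2.5],
    [0.4, 0, 0, 0, 0, 0, -2.5],
    [0.4, 0, 0, 0, 0, 0, -2.5],
    [0.4, 0, 0, 0, 0, 0, -2.5],
    [0.4, 0, 0, 0, 0, 0, -2]
  ]
}}

```text
clock: 6.9
position: [500.5, -110.4, 105.3]
ee_rot: [0.999, -0.042, 0.001, 0.0]
contact_force: [-0.6, -0.8, 6.7]
gripper_width: 49.0
```

```bash
cat >> h.py <<'E'
def ft():
    s,M=st();print("F tool",(M.T@s["contact_force"]).round(2),"T tool",(M.T@s["wrist_torque"]).round(3))
E
python3 -c "
from h import *
ft()"
```

```text
t 6.9 p [ 500.5 -110.4  105.3] yaw_x -4.87 z [ 0.003 -0.    -1.   ] F [-0.63 -0.77  6.69] T [-0.034  0.137 -0.026] w 49.0 j [ 0.1   0.34 -0.45  0.   -0.77  1.38]
F tool [-0.54  0.82 -6.7 ] T tool [-0.046 -0.134  0.026]
```

>>> {"op": "servo_tool", "data": {
  "rows": [
    [0.4, 0, 0, 0, 0, 0, -1.5],
    [0.4, 0, 0, 0, 0, 0, -1.5],
    [0.4, 0, 0, 0, 0, 0, 0]
  ]
}}

```text
clock: 7.2
position: [500.5, -110.4, 105.3]
ee_rot: [1.0, -0.017, 0.001, 0.0]
contact_force: [-0.9, -1.1, 7.9]
gripper_width: 49.0
```

```bash
python3 -c "
from h import *
ft()"
```

```text
t 7.2 p [ 500.5 -110.4  105.3] yaw_x -1.92 z [ 0.003 -0.    -1.   ] F [-0.88 -1.12  7.94] T [-0.065  0.172  0.072] w 49.0 j [ 0.1   0.34 -0.45  0.   -0.77  1.44]
F tool [-0.82  1.16 -7.94] T tool [-0.07  -0.17  -0.072]
```

>>> {"op": "servo_tool", "data": {
  "rows": [
    [0.4, 0, 0, 0, 0, 0, -1.5],
    [0.4, 0, 0, 0, 0, 0, -1.5],
    [0.4, 0, 0, 0, 0, 0, 0]
  ]
}}

```text
clock: 7.5
position: [500.5, -110.5, 105.3]
ee_rot: [1.0, 0.009, 0.001, 0.0]
contact_force: [-1.3, 0.1, 7.8]
gripper_width: 48.8
```

```bash
python3 -c "
from h import *
ft()"
```

```text
t 7.5 p [ 500.5 -110.5  105.3] yaw_x 1.08 z [ 0.003 -0.    -1.   ] F [-1.27  0.11  7.75] T [-0.06   0.134 -0.007] w 48.8 j [ 0.1   0.34 -0.45  0.   -0.77  1.49]
F tool [-1.24 -0.13 -7.76] T tool [-0.057 -0.136  0.007]
```

>>> {"op": "servo_tool", "data": {
  "rows": [
    [0.4, 0, 0, 0, 0, 0, -1.5],
    [0.4, 0, 0, 0, 0, 0, -1.5],
    [0.4, 0, 0, 0, 0, 0, 0]
  ]
}}

```text
clock: 7.8
position: [500.4, -110.4, 105.3]
ee_rot: [0.999, 0.036, 0.001, 0.0]
contact_force: [-1.6, -0.4, 6.8]
gripper_width: 48.8
```

```bash
python3 -c "
from h import *
ft()"
```

```text
t 7.8 p [ 500.4 -110.4  105.3] yaw_x 4.08 z [ 0.003 -0.    -1.   ] F [-1.56 -0.44  6.77] T [-0.114  0.114 -0.025] w 48.8 j [ 0.1   0.34 -0.45  0.   -0.77  1.54]
F tool [-1.57  0.33 -6.77] T tool [-0.106 -0.122  0.025]
```

>>> {"op": "servo_tool", "data": {
  "rows": [
    [0.4, 0, 0, 0, 0, 0, -1.5],
    [0.4, 0, 0, 0, 0, 0, -1.5],
    [0.4, 0, 0, 0, 0, 0, 0]
  ]
}}

```text
clock: 8.1
position: [500.5, -110.4, 105.3]
ee_rot: [0.998, 0.062, 0.001, 0.0]
contact_force: [-0.9, -0.0, 8.0]
gripper_width: 48.8
```

```bash
python3 -c "
from h import *
ft()"
```

```text
t 8.1 p [ 500.5 -110.4  105.3] yaw_x 7.08 z [ 0.003 -0.    -1.   ] F [-0.94 -0.    8.  ] T [-0.016  0.138  0.052] w 48.8 j [ 0.1   0.34 -0.45  0.   -0.77  1.59]
F tool [-0.92 -0.11 -8.  ] T tool [ 0.001 -0.139 -0.052]
```

>>> {"op": "servo_tool", "data": {
  "rows": [
    [0.4, 0, 0, 0, 0, 0, -1.5],
    [0.4, 0, 0, 0, 0, 0, -1.5],
    [0.4, 0, 0, 0, 0, 0, 0]
  ]
}}

```text
clock: 8.4
position: [500.5, -110.4, 105.3]
ee_rot: [0.996, 0.088, 0.001, 0.0]
contact_force: [-0.0, -0.7, 6.8]
gripper_width: 49.0
```

```bash
python3 -c "
from h import *
ft()"
```

```text
t 8.4 p [ 500.5 -110.4  105.3] yaw_x 10.08 z [ 0.003 -0.    -1.   ] F [-0.02 -0.71  6.8 ] T [-0.004  0.161 -0.005] w 49.0 j [ 0.1   0.34 -0.45  0.   -0.77  1.65]
F tool [-0.13  0.7  -6.8 ] T tool [ 0.024 -0.159  0.005]
```

>>> {"op": "servo_tool", "data": {
  "rows": [
    [0.4, 0, 0, 0, 0, 0, -1.5],
    [0.4, 0, 0, 0, 0, 0, -1.5],
    [0.4, 0, 0, 0, 0, 0, 0]
  ]
}}

```text
clock: 8.7
position: [500.5, -110.4, 105.2]
ee_rot: [0.993, 0.114, 0.001, 0.0]
contact_force: [-0.8, -0.3, 7.1]
gripper_width: 48.5
```

```bash
python3 -c "
from h import *
ft()"
```

```text
t 8.7 p [ 500.5 -110.4  105.2] yaw_x 13.07 z [ 0.003 -0.    -1.   ] F [-0.77 -0.31  7.09] T [-0.045  0.138 -0.011] w 48.5 j [ 0.1   0.34 -0.45  0.   -0.77  1.7 ]
F tool [-0.8   0.14 -7.09] T tool [-0.013 -0.145  0.011]
```

>>> {"op": "servo_tool", "data": {
  "rows": [
    [0.4, 0, 0, 0, 0, 0, -1.5],
    [0.4, 0, 0, 0, 0, 0, -1.5],
    [0.4, 0, 0, 0, 0, 0, 0]
  ]
}}

```text
clock: 9.0
position: [500.4, -110.5, 105.3]
ee_rot: [0.99, 0.14, 0.001, 0.0]
contact_force: [-0.3, -0.1, 6.9]
gripper_width: 49.1
```

```bash
python3 -c "
from h import *
ft()"
```

```text
t 9.0 p [ 500.4 -110.5  105.3] yaw_x 16.07 z [ 0.003 -0.    -1.   ] F [-0.3  -0.08  6.86] T [-0.056  0.198  0.03 ] w 49.1 j [ 0.1   0.34 -0.45  0.   -0.77  1.75]
F tool [-0.29 -0.   -6.86] T tool [ 0.001 -0.206 -0.03 ]
```

>>> {"op": "servo_tool", "data": {
  "rows": [
    [0.4, 0, 0, 0, 0, 0, -1.5],
    [0.4, 0, 0, 0, 0, 0, -1.5],
    [0.4, 0, 0, 0, 0, 0, 0]
  ]
}}

```text
clock: 9.3
position: [500.4, -110.5, 105.3]
ee_rot: [0.986, 0.166, 0.001, 0.0]
contact_force: [-1.1, -0.7, 6.9]
gripper_width: 48.8
```

```bash
python3 -c "
from h import *
ft()"
```

```text
t 9.3 p [ 500.4 -110.5  105.3] yaw_x 19.08 z [ 0.003 -0.    -1.   ] F [-1.11 -0.74  6.94] T [-0.208  0.182  0.03 ] w 48.8 j [ 0.1   0.34 -0.45  0.   -0.77  1.8 ]
F tool [-1.27  0.35 -6.94] T tool [-0.137 -0.24  -0.031]
```

>>> {"op": "servo_tool", "data": {
  "rows": [
    [0.4, 0, 0, 0, 0, 0, -1.5],
    [0.4, 0, 0, 0, 0, 0, -1.5],
    [0.4, 0, 0, 0, 0, 0, 0]
  ]
}}

```text
clock: 9.6
position: [500.4, -110.6, 105.3]
ee_rot: [0.982, 0.191, 0.001, 0.0]
contact_force: [-0.2, -1.7, 7.8]
gripper_width: 48.7
```

```bash
python3 -c "
from h import *
ft()"
```

```text
t 9.6 p [ 500.4 -110.6  105.3] yaw_x 22.08 z [ 0.002 -0.001 -1.   ] F [-0.22 -1.67  7.76] T [-0.208  0.138  0.017] w 48.7 j [ 0.1   0.34 -0.45  0.   -0.77  1.86]
F tool [-0.82  1.47 -7.76] T tool [-0.141 -0.206 -0.018]
```

>>> {"op": "servo_tool", "data": {
  "rows": [
    [0.4, 0, 0, 0, 0, 0, -1.5],
    [0.4, 0, 0, 0, 0, 0, -1.5],
    [0.4, 0, 0, 0, 0, 0, 0]
  ]
}}

```text
clock: 9.9
position: [500.3, -110.6, 105.3]
ee_rot: [0.976, 0.217, 0.001, 0.001]
contact_force: [-0.4, -0.5, 7.4]
gripper_width: 48.9
```

```bash
python3 -c "
from h import *
ft()"
```

```text
t 9.9 p [ 500.3 -110.6  105.3] yaw_x 25.07 z [ 0.002 -0.001 -1.   ] F [-0.4  -0.53  7.38] T [-0.263  0.23   0.009] w 48.9 j [ 0.1   0.34 -0.45  0.   -0.77  1.91]
F tool [-0.57  0.33 -7.38] T tool [-0.141 -0.32  -0.01 ]
```

>>> {"op": "servo_tool", "data": {
  "rows": [
    [0.4, 0, 0, 0, 0, 0, -1.5],
    [0.4, 0, 0, 0, 0, 0, -1.5],
    [0.4, 0, 0, 0, 0, 0, 0]
  ]
}}

```text
clock: 10.2
position: [500.4, -110.7, 105.3]
ee_rot: [0.97, 0.242, 0.001, 0.001]
contact_force: [-1.2, -1.5, 7.8]
gripper_width: 49.2
```

```bash
python3 -c "
from h import *
ft()"
```

```text
t 10.2 p [ 500.4 -110.7  105.3] yaw_x 28.07 z [ 0.002 -0.001 -1.   ] F [-1.2  -1.49  7.78] T [-0.383  0.193  0.047] w 49.2 j [ 0.1   0.34 -0.45  0.   -0.77  1.96]
F tool [-1.74  0.77 -7.78] T tool [-0.247 -0.35  -0.048]
```

>>> {"op": "servo_tool", "data": {
  "rows": [
    [0.4, 0, 0, 0, 0, 0, -1.5],
    [0.4, 0, 0, 0, 0, 0, -1.5],
    [0.4, 0, 0, 0, 0, 0, 0]
  ]
}}

```text
clock: 10.5
position: [500.7, -111.0, 105.3]
ee_rot: [0.964, 0.268, 0.001, 0.001]
contact_force: [0.1, -4.2, 5.7]
gripper_width: 48.8
```

```bash
python3 -c "
from h import *
ft()"
```

```text
t 10.5 p [ 500.7 -111.   105.3] yaw_x 31.05 z [ 0.003 -0.001 -1.   ] F [ 0.15 -4.16  5.67] T [-0.937 -0.104 -0.111] w 48.8 j [ 0.1   0.34 -0.45  0.   -0.77  2.01]
F tool [-2.01  3.65 -5.66] T tool [-0.856 -0.395  0.108]
```

Contact is building: 4 N lateral force and 0.11 N m at 61 degrees turned. I take smaller steps from here.

>>> {"op": "servo_tool", "data": {
  "rows": [
    [0.4, 0, 0, 0, 0, 0, -1],
    [0.4, 0, 0, 0, 0, 0, 0]
  ]
}}

```text
clock: 10.7
position: [500.7, -111.1, 105.3]
ee_rot: [0.961, 0.276, 0.001, 0.001]
contact_force: [-0.4, -3.4, 5.8]
gripper_width: 48.5
```

```bash
python3 -c "
from h import *
ft()"
```

```text
t 10.7 p [ 500.7 -111.1  105.3] yaw_x 32.02 z [ 0.003 -0.001 -1.   ] F [-0.43 -3.45  5.84] T [-1.042 -0.137 -0.271] w 48.5 j [ 0.1   0.34 -0.45  0.   -0.77  2.03]
F tool [-2.18  2.71 -5.84] T tool [-0.957 -0.437  0.268]
```

The stop is felt at 0.27 N m after 62 degrees. I back off half a degree and lift gently.

>>> {"op": "servo_tool", "data": {
  "rows": [
    [0.4, 0, 0, 0, 0, 0, 0.5],
    [0.4, 0, 0, -0.1, 0, 0, 0],
    [0.4, 0, 0, -0.2, 0, 0, 0],
    [0.4, 0, 0, -0.2, 0, 0, 0],
    [0.4, 0, 0, 0, 0, 0, 0]
  ]
}}

```text
clock: 11.2
position: [500.4, -110.8, 108.7]
ee_rot: [0.962, 0.271, 0.001, 0.001]
contact_force: [3.2, -3.4, -2.1]
gripper_width: 48.7
```

```bash
python3 -c "
from h import *
ft()"
```

```text
t 11.2 p [ 500.4 -110.8  108.7] yaw_x 31.5 z [ 0.002 -0.    -1.   ] F [ 3.2  -3.42 -2.1 ] T [-1.164 -0.959 -0.108] w 48.7 j [ 0.1   0.34 -0.45  0.   -0.78  2.02]
F tool [0.94 4.58 2.1 ] T tool [-1.494  0.21   0.106]
```

>>> {"op": "servo_tool", "data": {
  "rows": [
    [0.4, 0, 0, -0.4, 0, 0, 0],
    [0.4, 0, 0, -0.4, 0, 0, 0],
    [0.4, 0, 0, 0, 0, 0, 0]
  ]
}}

```text
clock: 11.5
position: [499.7, -110.7, 117.5]
ee_rot: [0.962, 0.272, 0.0, 0.0]
contact_force: [2.2, -4.0, -0.3]
gripper_width: 48.5
```

```bash
python3 -c "
from h import *
ft()"
```

```text
t 11.5 p [ 499.7 -110.7  117.5] yaw_x 31.53 z [ 0.001 -0.001 -1.   ] F [ 2.16 -4.03 -0.29] T [-1.131 -0.555 -0.004] w 48.5 j [ 0.1   0.33 -0.44  0.   -0.81  2.02]
F tool [-0.27  4.56  0.29] T tool [-1.254 -0.119  0.003]
```

>>> {"op": "servo_tool", "data": {
  "rows": [
    [0.4, 0, 0, -0.6, 0, 0, 0],
    [0.4, 0, 0, -0.8, 0, 0, 0],
    [0.4, 0, 0, -1, 0, 0, 0],
    [0.4, 0, 0, -1, 0, 0, 0],
    [0.4, 0, 0, -1, 0, 0, 0],
    [0.4, 0, 0, -1.5, 0, 0, 0],
    [0.4, 0, 0, -1.5, 0, 0, 0],
    [0.4, 0, 0, -1, 0, 0, 0],
    [0.4, 0, 0, 0, 0, 0, 0],
    [0.4, 0, 0, 0, 0, 0, 0]
  ]
}}

```text
clock: 12.5
position: [498.9, -110.2, 201.0]
ee_rot: [0.962, 0.271, -0.0, -0.0]
contact_force: [-0.4, -0.0, -1.0]
gripper_width: 48.9
```

Run:
```python
from h import *
ft();delta([522.5,267.5,150])
c=get_image("scene");box=(225,85,325,185)
cv2.imwrite("pics/s5.png",cv2.resize(c["image"][box[1]:box[3],box[0]:box[2],::-1],(600,600),interpolation=cv2.INTER_CUBIC))
```

```text
t 12.5 p [ 498.9 -110.2  201. ] yaw_x 31.5 z [-0.  0. -1.] F [-0.38 -0.05 -1.02] T [-0.023  0.039  0.051] w 48.9 j [ 0.1   0.23 -0.33 -0.   -1.01  2.02]
F tool [-0.35 -0.16  1.02] T tool [ 0.001 -0.045 -0.051]
t 12.5 p [ 498.9 -110.2  201. ] yaw_x 31.5 z [-0.  0. -1.] F [-0.38 -0.05 -1.02] T [-0.023  0.039  0.051] w 48.9 j [ 0.1   0.23 -0.33 -0.   -1.01  2.02]
tool shift cm [ 21.75 -30.97   5.11]
```

View pics/s5.png

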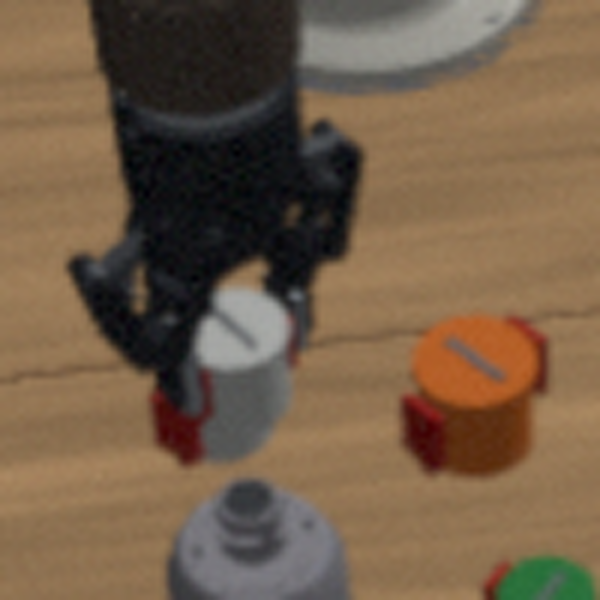

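The scene view shows the cap lifted clear and upright in the fingers at about (240,370), with the bare neck on the pot below it. Next I carry it to the coaster.

>>> {"op": "servo_tool", "data": {
  "rows": [
    [0.4, 1.2, -1.6, 0, 0, 0, 0],
    [0.4, 2.1, -3, 0, 0, 0, 0],
    [0.4, 2.1, -3, 0, 0, 0, 0],
    [0.4, 2.1, -3, 0, 0, 0, 0],
    [0.4, 2.1, -3, 0, 0, 0, 0],
    [0.4, 2.1, -3, 0, 0, 0, 0],
    [0.4, 2.1, -3, 0, 0, 0, 0],
    [0.4, 2.1, -3, 0, 0, 0, 0],
    [0.4, 2.1, -3, 0, 0, 0, 0],
    [0.4, 2.1, -3, 0, 0, 0, 0],
    [0.4, 1.6, -2.3, 0, 0, 0, 0],
    [0.4, 0, 0, 0, 0, 0, 0]
  ]
}}

```text
clock: 13.75
position: [522.6, 269.5, 199.5]
ee_rot: [0.962, 0.273, -0.001, 0.0]
contact_force: [0.2, -1.1, -1.1]
gripper_width: 48.8
```

Run:
```python
from h import *
ft();delta([522.5,267.5,70])
```

```text
t 13.75 p [522.6 269.5 199.5] yaw_x 31.71 z [-0.001 -0.001 -1.   ] F [ 0.21 -1.1  -1.14] T [-0.029 -0.004  0.001] w 48.8 j [ 0.75  0.36 -0.15 -0.   -1.07  1.37]
F tool [-0.39  1.04  1.14] T tool [-0.027 -0.011 -0.001]
t 13.75 p [522.6 269.5 199.5] yaw_x 31.71 z [-0.001 -0.001 -1.   ] F [ 0.21 -1.1  -1.14] T [-0.029 -0.004  0.001] w 48.8 j [ 0.75  0.36 -0.15 -0.   -1.07  1.37]
tool shift cm [-0.1   0.16 12.95]
```

>>> {"op": "servo_tool", "data": {
  "rows": [
    [0.4, 0, 0.2, 2, 0, 0, 0],
    [0.4, 0, 0, 3, 0, 0, 0],
    [0.4, 0, 0, 3, 0, 0, 0],
    [0.4, 0, 0, 3, 0, 0, 0],
    [0.4, 0, 0, 2.4, 0, 0, 0],
    [0.4, 0, 0, 0.8, 0, 0, 0],
    [0.4, 0, 0, 0, 0, 0, 0],
    [0.4, 0, 0, 0, 0, 0, 0]
  ]
}}

```text
clock: 14.55
position: [524.5, 265.0, 60.0]
ee_rot: [0.962, 0.272, 0.001, -0.0]
contact_force: [0.4, 0.4, 0.4]
gripper_width: 48.8
```

Run:
```python
from h import *
ft();delta([522.5,267.5,32])
c=get_image("scene");box=(350,120,450,220)
cv2.imwrite("pics/s6.png",cv2.resize(c["image"][box[1]:box[3],box[0]:box[2],::-1],(600,600),interpolation=cv2.INTER_CUBIC))
p=read_state()["position"]
for h in(-22,22):print((proj(c,p+[0,0,h])-[350,120])*6)
print((proj(c,[522.5,267.5,8])-[350,120])*6)
```

```text
t 14.55 p [524.5 265.   60. ] yaw_x 31.52 z [ 0.001  0.001 -1.   ] F [0.38 0.41 0.36] T [ 0.008 -0.035  0.005] w 48.8 j [ 0.74  0.51 -0.31  0.   -0.75  1.38]
F tool [ 0.54 -0.15 -0.36] T tool [-0.012  0.034 -0.005]
t 14.55 p [524.5 265.   60. ] yaw_x 31.52 z [ 0.001  0.001 -1.   ] F [0.38 0.41 0.36] T [ 0.008 -0.035  0.005] w 48.8 j [ 0.74  0.51 -0.31  0.   -0.75  1.38]
tool shift cm [-0.04 -0.32  2.8 ]
[282.54312307 330.50865355]
[294.50715742 271.17894869]
[277.87520667 366.07864978]
```

View pics/s6.png

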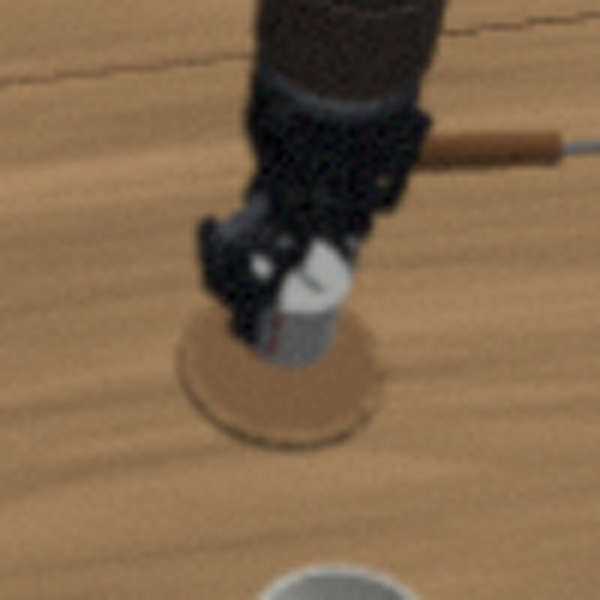

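The scene view shows the cap upright above the coaster. The cap axis projects to about (282–285,365) at coaster level and the coaster centre is at about (283,365), so it is centred. I lower it.

>>> {"op": "servo_tool", "data": {
  "rows": [
    [0.4, 0, 0, 1, 0, 0, 0],
    [0.4, 0, 0, 0.8, 0, 0, 0],
    [0.4, 0, 0, 0.5, 0, 0, 0],
    [0.4, 0, 0, 0.2, 0, 0, 0],
    [0.4, 0, 0, 0, 0, 0, 0]
  ]
}}

```text
clock: 15.1
position: [523.6, 264.6, 33.6]
ee_rot: [0.962, 0.272, -0.0, 0.0]
contact_force: [-0.5, -0.5, -1.5]
gripper_width: 48.7
```

>>> {"op": "servo_tool", "data": {
  "rows": [
    [0.4, 0, 0, 0.1, 0, 0, 0],
    [0.4, 0, 0, 0.1, 0, 0, 0],
    [0.4, 0, 0, 0, 0, 0, 0]
  ]
}}

```text
clock: 15.4
position: [523.8, 264.8, 32.2]
ee_rot: [0.962, 0.272, 0.0, -0.0]
contact_force: [0.5, -0.5, -1.4]
gripper_width: 48.9
```

>>> {"op": "servo_tool", "data": {
  "rows": [
    [0.4, 0, 0, 0.1, 0, 0, 0],
    [0.4, 0, 0, 0, 0, 0, 0]
  ]
}}

```text
clock: 15.6
position: [523.8, 264.7, 31.1]
ee_rot: [0.962, 0.272, -0.0, 0.0]
contact_force: [0.2, -0.0, -0.6]
gripper_width: 48.7
```

>>> {"op": "servo_tool", "data": {
  "rows": [
    [0.4, 0, 0, 0.1, 0, 0, 0],
    [0.4, 0, 0, 0, 0, 0, 0]
  ]
}}

```text
clock: 15.8
position: [523.9, 264.9, 30.6]
ee_rot: [0.962, 0.272, 0.0, -0.0]
contact_force: [-0.3, -0.5, 1.2]
gripper_width: 48.6
```

>>> {"op": "servo_tool", "data": {
  "rows": [
    [0.4, 0, 0, 0.05, 0, 0, 0],
    [0.57, 0, 0, 0.05, 0, 0, 0],
    [0.59, 0, 0, 0.03, 0, 0, 0],
    [0.61, 0, 0, 0.03, 0, 0, 0],
    [0.63, 0, 0, 0.03, 0, 0, 0],
    [0.65, 0, 0, 0.03, 0, 0, 0],
    [0.67, 0, 0, 0.03, 0, 0, 0],
    [0.69, 0, 0, 0.03, 0, 0, 0],
    [0.71, 0, 0, 0.03, 0, 0, 0],
    [0.74, 0, 0, 0, 0, 0, 0],
    [0.8, 0, 0, 0, 0, 0, 0],
    [0.9, 0, 0, 0, 0, 0, 0]
  ]
}}

```text
clock: 17.0
position: [523.5, 264.5, 26.5]
ee_rot: [0.962, 0.271, -0.0, 0.0]
contact_force: [-0.6, -0.4, -0.8]
gripper_width: 76.6
```

>>> {"op": "servo_tool", "data": {
  "rows": [
    [1, 0, 0, 0, 0, 0, 0],
    [1, 0, 0, 0, 0, 0, 0],
    [1, 0, 0, 0, 0, 0, 0]
  ]
}}

```text
clock: 17.3
position: [523.8, 264.7, 26.9]
ee_rot: [0.962, 0.272, -0.0, 0.0]
contact_force: [-0.7, 0.2, -0.4]
gripper_width: 85.4
```

Run:
```python
from h import *
ft()
c=get_image("scene");box=(350,120,450,220)
cv2.imwrite("pics/s7.png",cv2.resize(c["image"][box[1]:box[3],box[0]:box[2],::-1],(600,600),interpolation=cv2.INTER_CUBIC))
```

```text
t 17.3 p [523.8 264.7  26.9] yaw_x 31.51 z [-0. -0. -1.] F [-0.66  0.17 -0.43] T [ 0.011 -0.05   0.022] w 85.4 j [ 0.74  0.56 -0.33 -0.   -0.68  1.38]
F tool [-0.47 -0.49  0.43] T tool [-0.017  0.049 -0.022]
```

View pics/s7.png

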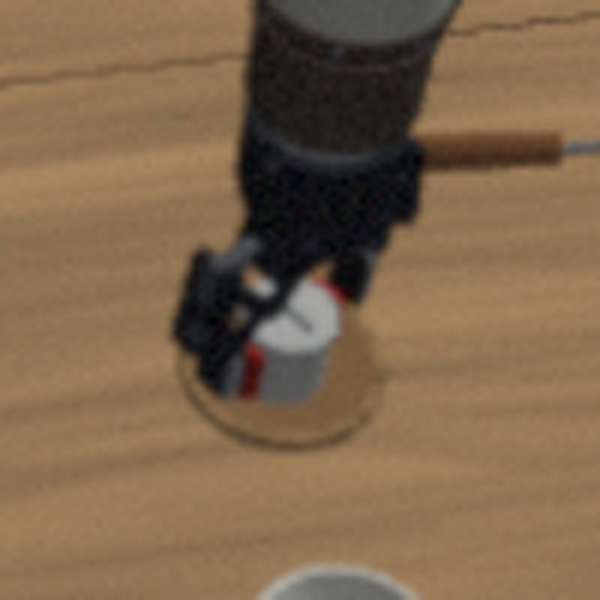

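The scene view shows the cap standing upright on the coaster with both tabs sprung out. It is released, with the open fingers clear on either side. I retreat straight up.

>>> {"op": "servo_tool", "data": {
  "rows": [
    [1, 0, 0, -0.5, 0, 0, 0],
    [1, 0, 0, -1, 0, 0, 0],
    [1, 0, 0, -2, 0, 0, 0],
    [1, 0, 0, -3, 0, 0, 0],
    [1, 0, 0, -4, 0, 0, 0],
    [1, 0, 0, -4, 0, 0, 0],
    [1, 0, 0, -3, 0, 0, 0],
    [1, -4, 0, 0, 0, 0, 0],
    [1, -4, 0, 0, 0, 0, 0],
    [1, -4, 0, 0, 0, 0, 0],
    [1, 0, 0, 0, 0, 0, 0],
    [1, 0, 0, 0, 0, 0, 0]
  ]
}}

```text
clock: 18.55
position: [421.4, 201.9, 203.5]
ee_rot: [0.962, 0.272, 0.001, -0.001]
contact_force: [-0.1, 0.3, -0.5]
gripper_width: 85.3
```

Run:
```python
from h import *
ft()
c=get_image("scene");t=get_image("top")
a=c["image"][130:230,340:440,::-1];b=t["image"][165:265,200:300,::-1]
cv2.imwrite("pics/s8.png",np.hstack([cv2.resize(x,(400,400),interpolation=cv2.INTER_CUBIC) for x in(a,b)]))
```

```text
t 18.55 p [421.4 201.9 203.5] yaw_x 31.55 z [ 0.002  0.002 -1.   ] F [-0.14  0.26 -0.51] T [-0.026 -0.012 -0.021] w 85.3 j [ 0.8   0.15 -0.42  0.   -0.99  1.32]
F tool [ 0.02 -0.3   0.51] T tool [-0.029 -0.003  0.021]
```

View pics/s8.png

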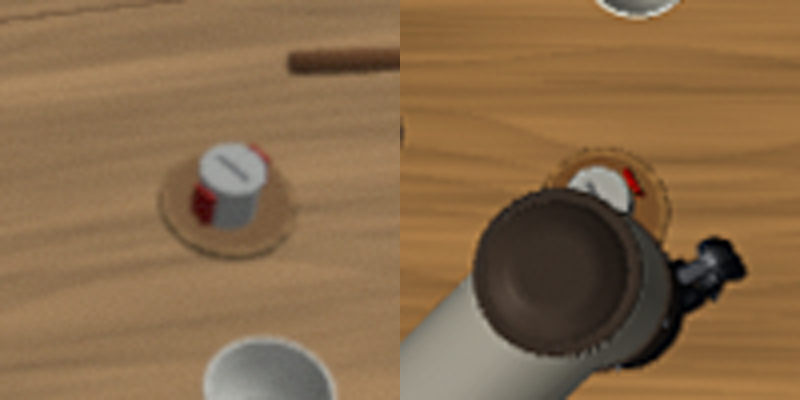

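The scene view (left) shows the cap upright on the coaster. Its base centre is at about (228,207) and the coaster centre at about (229,203), so the offset is roughly 3–5 mm. The arm is clear.

```bash
python3 -c "
from bench import *
print(job_done())"
```

```text
the job is handed in; nothing more can be done
None
```

The ghee pot is open and its cap is standing upright on the cork coaster, released. I handed the job in at about 18.6 s; `job_done()` gave no verdict.

- **Opening:** I pinched both tabs until the pads stopped at 48.7 mm. The cap then turned freely anticlockwise for about 60 degrees. The stop was felt at 62 degrees, at about 0.27 N m. I backed off half a degree and lifted the cap straight off. The side load on the tool stayed under about 6 N and the vertical load under about 16 N.
- **Placing:** It touched the coaster at about 1–2 N. I opened the fingers in small steps and backed straight up.
- **Last checks:** The final picture shows the cap upright with both tabs sprung out, about 3–5 mm from the coaster's centre. The fingers were open, and the tool force was only noise, about 0.5 N.
- **Disagreements:**
  - The two cameras differed by about 4–5 mm on the coaster's position.
  - The gripper read 48.7 mm where 52 mm was expected with the tabs fully in.
  - The arm hid part of the cap in the last top view, so the final centring check rests on the scene view alone.
- **Not checked:** I did not measure the bystanders for movement. The arm was not moved near them, and no contact showed.

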